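# Close the label printer and print with its two-stage button

### The job

The label printer has just been given a new roll: push its roll cover down until it snaps fully shut, and only then print a label with the round button on the sloping front: press it to its halfway stop and keep it there for about a second while the label is lined up, without going farther, then fully down and let it come back up. Leave the things standing around the printer where they are.

Things in the scene. Friction and masses are not known exactly. Their poses are not given: they have to be found in the camera images.
- printer: label printer, grey, 194 mm deep, 130 mm wide, 132 mm high with the cover shut, immovable on the desk. Origin at desk level. Its low front looks along -x of its frame, roughly at the robot; y runs along its width, z up. Its front panel slopes 40 deg from level and carries the round button; a fixed hood juts out above the panel, the roll cover lies behind the hood.
- button_seat (a point): centre of the flat collar (48 mm across, 1.5 mm high) round the button, on the sloping panel; 55 mm in front of the printer's origin, 45 mm above the desk. The button's outward axis is (-0.643, 0, 0.766) in the printer's frame (40 deg from vertical, towards its front).
- button_mean (a point): where the middle of the button's flat top (28 mm across) would be at rest on an average printer: 19 mm out from button_seat along the button's axis. The true rest height differs by up to 5 mm in or out, and the middle by up to 4 mm up or down the slope; it has to be felt. Fixed to the printer, does not move with the button.
- hood_edge (a point): lower front edge of the hood, mid-width (the hood is as wide as the printer, 8 mm thick): 17 mm farther forward and 67 mm higher than button_seat, so the button cannot be pressed from straight above. Fingers coming in along the button's axis have 30 mm between that axis and the hood.
- first_stage (a joint): first stage of the button, m, 0 = up, 0.005 = at the halfway stop, along the button's axis into the panel. A light spring: 1.2 N to start, 2.7 N at the halfway stop. There the button feels hard: it goes no farther below 11 N.
- second_stage (a joint): second stage of the button, m, added to the first, 0 = not moved, 0.005 = fully down (10 mm from rest altogether). It starts to yield at 11 N and reaches its hard end at 14 N. Both stages spring back when let go.
- cover (a joint): black roll cover on the printer's top behind the hood, hinge angle in rad, 0 = shut; it starts ajar, 0.35 to 0.8, and stays where it is left. At about 0.11 rad a sprung catch stops it; a push of 8 to 10 N at cover_press snaps it past and it then stays shut.
- cover_press (a point): point on the cover's upper face, mid-width, 92 mm from the hinge axis along the cover, 22 mm behind its front edge (the cover is 130 mm wide, 11 mm thick): the place to push. It moves with the cover. With the cover shut it is 132 mm above the desk and level with the printer's own origin in x and y.
- cover_hinge (a point): cover hinge axis, along the printer's y, 121 mm above the desk, 92 mm behind the printer's origin; point with the printer's frame.
- stamp_centre (a point): centre of a bystander: wooden hand stamp, 24 x 52 x 62 mm, standing to the left of the printer
- vial_centre (a point): centre of a bystander: dropper vial with a pointed cap, 22 mm across, 63 mm tall, standing to the right of the printer
- loupe_centre (a point): centre of a bystander: round standing loupe, 39 mm across, 26 mm tall, left of the printer's front
- tape_roll_centre (a point): centre of a bystander: packing tape roll lying flat, 104 mm across, 24 mm high, between robot and printer
- label_pad_centre (a point): centre of a bystander: pad of labels, 74 x 105 x 11 mm, lying at the robot's left, in front of the closed test kit case

How it is judged:
On the way, in this order (a step that is already met when the one before it is completed fails the run):
1. the roll cover is snapped shut (value of joint cover below 0.025 rad), for 0.2 s.
2. the button is held at its halfway stop, first stage in and second stage not pressed, for at least 0.6 s (value of joint first_stage above 0.0045 m and value of joint second_stage below 0.001 m and value of joint cover below 0.025 rad), for 0.6 s.
3. the button is fully down (value of joint first_stage above 0.004 m and value of joint second_stage above 0.0042 m and value of joint cover below 0.025 rad), for 0.05 s.
At the end, for the whole second after the job is handed in: The roll cover is shut (within 0.025 rad), the button has been let go and is back up (both stages within 1 mm of rest), and the stamp, vial, loupe, tape roll and label pad are within 20 mm of where they stood (value of joint cover below 0.025 rad and value of joint each of first_stage, second_stage below 0.001 m and distance of each of stamp_centre, vial_centre, loupe_centre, tape_roll_centre, label_pad_centre from where it was at the start of the episode below 0.02 m); the robot touches nothing.
It fails at once if the button is pressed past its halfway stop (second stage over 1.5 mm) while the cover is not shut (value of joint second_stage above 0.0015 m and value of joint cover above 0.04 rad).
It fails at once if a bystander (stamp, vial, loupe, tape roll, label pad) is shifted or knocked over by more than 20 mm (distance of any of stamp_centre, vial_centre, loupe_centre, tape_roll_centre, label_pad_centre from where it was at the start of the episode above 0.02 m).
It also fails if it takes over 43 s, if anything falls off the work surface, if the arm or the gripper's body presses on something with over 40 N, if the wrist force passes 120 N, or if a joint passes its speed limit or range.

### The arm

A 6-joint arm with a two-finger parallel gripper is mounted at the origin on a cart in front of the work surface, level with it; the furniture and walls round the work are solid. World frame = base frame: x ahead of the robot, y to its left, z up, the work surface at z = 0. Lengths are in m, angles in rad, forces in N, time in s.
With the tool pointing down it reaches from about 0.3 to 0.85 m from the base axis. Payload 5.4 kg.
Tool frame: the origin (TCP) lies midway between the tips of the shut fingers; the grasp point (between the pads) lies 19 mm behind it; z points along the fingers, y is the line along which they close (so a half turn about z gives the same grasp; the last joint's range is limited). The gripper opens to 85 mm and grips with 20 to 120 N. Pads are 22 mm wide; open, the fingers measure 114 mm over their backs; the gripper's body (76 mm by 85 mm) begins 54 mm behind the grasp point. The pads swing forward as they close: fully open they stand 13 mm farther back than shut.
Start: joints at [-1.397, 0.158, 1.597, -0, 1.386, -0.21], TCP at [0.215, -0.533, 0.231] pointing down, gripper open.
Joint ranges: [-2.91, 2.91], [-0.94, 2.29], [0.18, 2.7], [-1.29, 4.43], [0.17, 2.64], [-3, 3]. Speed limits (rad/s): [2.57, 2.57, 3.14, 3.14, 3.14, 3.14].

### API

Orientations are given as [roll, pitch, yaw] about the fixed x, y, z axes, in that order (R = Rz(yaw) Ry(pitch) Rx(roll)).
In Python, from workcell import * gives the robot as it stands.
- The arm moves only by the tool step_arm, never from a script. Its argument "deltas" is a list of rows, each an object of numbers: "tx", "ty", "tz": the shift along the tool's x, y, z scaled (see below); "rx", "ry", "rz": the turn, a rotation vector about the tool's x, y, z scaled (see below); "grip": the closure in counts, from 0 (fully open) to 255 (shut). A call has exactly 10 rows; each row is the pose to reach, as a shift and turn from the pose commanded when the call began, along the tool's axes at that moment, turning the shorter way round; what a row does not reach only later rows make up. The controller multiplies each number of a shift by 0.8 m and each number of a turn by pi rad. A row lasts 1/12 s, in which the tool goes at most 41.7 mm and 7.16 degrees, less where a joint would pass 70% of its speed; a pose out of reach is approached as far as the arm can. A call with a number of a shift or a turn outside -1 to 1 is refused whole. A call with a gripper value outside its range is refused whole. The fingers move at their own pace and stop on an object; "squeeze" is the grip in N (left out, the last holds). Time passes only in rows, so rows that repeat a pose let the fingers close, or fill a call up. It gives the time, the measured TCP pose, the force, the opening and the grip force at its end, in the units of the state.
- get_obs(): the state, without advancing time (a new reading comes with each control period).
- grab_frame(name): name is "scene" or "top" or "wrist"; returns a dict with "frame" (384x512x3 uint8, red, green, blue), "depth" (384x512 float32, m along the optical axis (not along the pixel's ray), 0 where there is no reading), "vertical_fov" (degrees; the focal length in pixels is half the picture's height over the tangent of half this angle, whatever the lens; pixels are square), "cx", "cy" (the principal point, pixels), "origin" and "attitude" of the camera in the world. Camera axes: x right, y down, z forward; pixel columns grow to the right and rows downward; lengths in m; the calibration is good to about 2 mm. The wrist camera is an equidistant fisheye: a pixel r from the principal point sees the ray r / f radians off the axis. A picture is of the moment at which its call begins.
- job_done(): hands the job in; it is judged then, once.
The state is a dict: "clock": time; "joint_pos": joint angles; "joint_velocities": joint speeds; "tau": joint torques, N m; "tcp_pos": TCP position; "eef_rot": TCP orientation; "wrist_force": force on the tool from outside, world axes, zero at the start; "moment": the same for the moment, N m; "gripper_width": finger opening in m; "grasp_force": force on a finger pad.
Only numpy, scipy, OpenCV 4.12 (cv2) and the standard library are available. Lean on these libraries where they do the work, as an engineer would, in place of code of your own. Each camera call takes 0.05 s, during which the arm holds its last target. There are 200 camera calls.

## Working session

There is one attempt and no reset: what is moved stays moved. The work goes in short steps, Python scripts to look and compute and a tool call to move; the robot and the scene stay as the last step left them, time stands still between calls to the robot, and variables do not carry over. Pictures are saved under pics/ and viewed, at most 10 in all, crops included, and the job is handed in when it is done.

Besides the shell and the picture viewer there is one more tool, called as a command line: name --argument value ..., lists and objects as JSON in quotes. step_arm: Moves the arm, as the interface text tells. Shifts and turns lie within -1 to 1; 1 stands for 0.8 m of shift or pi rad of turn. Its arguments: {"type":"object","properties":{"deltas":{"type":"array","items":{"type":"object","properties":{"tx":{"type":"number"},"ty":{"type":"number"},"tz":{"type":"number"},"rx":{"type":"number"},"ry":{"type":"number"},"rz":{"type":"number"},"grip":{"type":"number"}}}},"squeeze":{"type":"number"}},"required":["deltas"]}

```bash
mkdir -p pics; cat > h.py <<'E'
from workcell import *
import numpy as np, cv2
from scipy.spatial.transform import Rotation as R
def cloud(n):
    g=grab_frame(n); d=g["depth"]; f=192/np.tan(np.radians(g["vertical_fov"])/2)
    A=np.array(g["attitude"]); 
    M=A if A.shape==(3,3) else R.from_euler('xyz',A).as_matrix()
    v,u=np.mgrid[:384,:512]
    P=np.stack([(u-g["cx"])/f*d,(v-g["cy"])/f*d,d],-1)@M.T+np.array(g["origin"])
    return g,P
E
python3 - <<'E'
from h import *
o=get_obs();print({k:o[k] for k in("clock","tcp_pos","eef_rot","wrist_force")})
ims=[]
for n in("scene","top"):
    g,P=cloud(n); print(n,g["origin"],g["attitude"],g["vertical_fov"]); np.savez(n,P=P,d=g["depth"],f=g["frame"])
    cv2.imwrite(f"pics/{n}0.png",g["frame"][:,:,::-1])
    print(P[::64,::64].round(2)[...,2])
E
```

```text
{'clock': 0.0, 'tcp_pos': array([ 0.21517242, -0.5325459 ,  0.23028732]), 'eef_rot': array([-3.13965913e+00, -3.91223937e-04,  3.83801496e-01]), 'wrist_force': array([0.57967795, 0.57575026, 0.18181481])}
scene [-0.19777235  0.67075558  0.5321933 ] [-2.02165099 -0.01386759 -2.14275495] 49.959703380279265
[[ 0.5   0.5   0.5   0.5   0.51  0.51  0.51  0.52]
 [ 0.34  0.34  0.34  0.34  0.34  0.34  0.34  0.43]
 [ 0.15  0.15  0.15  0.15  0.15  0.15  0.32  0.34]
 [ 0.13  0.    0.    0.    0.12  0.   -0.07 -0.14]
 [ 0.05  0.05  0.05  0.   -0.    0.   -0.33 -0.43]
 [ 0.02  0.    0.    0.01  0.    0.    0.    0.  ]]
top [0.37072885 0.21477569 0.95500509] [-2.96939621e+00 -2.52444764e-03 -1.58605204e+00] 43.905589054464286
[[ 0.09 -0.   -0.   -0.08  0.05  0.16  0.24  0.31]
 [ 0.12  0.08 -0.    0.08 -0.   -0.07  0.06  0.16]
 [ 0.08  0.08  0.08 -0.    0.15 -0.    0.   -0.06]
 [ 0.04 -0.    0.02 -0.    0.12 -0.   -0.   -0.74]
 [-0.    0.01 -0.   -0.    0.   -0.   -0.74 -0.75]
 [-0.    0.02  0.01  0.    0.   -0.   -0.74 -0.74]]
```

View pics/scene0.png

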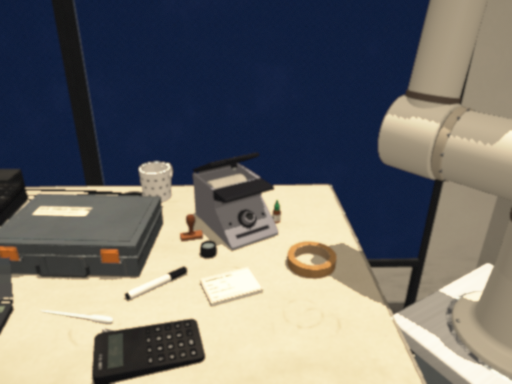

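View pics/top0.png

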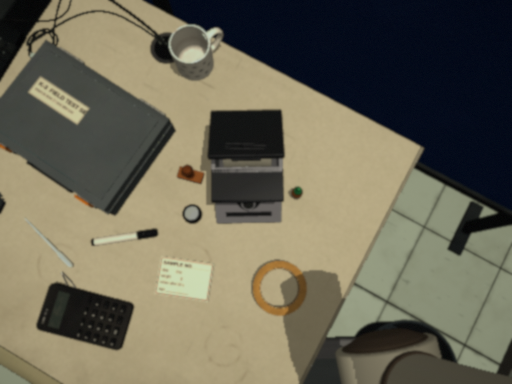

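The scene view shows the printer with its cover ajar and the button at about (247,217). In the top view the cover is at (246,135), the hood at (247,187), the panel at (248,212), the tape roll at (279,287), the vial at (297,192), the loupe at (192,213) and the stamp at (188,173).

```bash
python3 - <<'E'
from h import *
P=np.load("top.npz")["P"]; 
for u,v in((246,135),(246,150),(247,187),(248,212),(279,263),(297,192),(192,213),(188,173),(184,278)): print((u,v),P[v,u].round(3))
m=np.zeros((384,512),bool); m[100:230,205:290]=1; m&=P[...,2]>.012
n,l,s,c=cv2.connectedComponentsWithStats(m.astype(np.uint8)); m=l==1+np.argmax(s[1:,4]); Q=P[m]
S=np.load("scene.npz")["P"].reshape(-1,3)
c0=Q[:,:2].mean(0); S=S[(np.hypot(*(S[:,:2]-c0).T)<.2)&(S[:,2]>.012)]
print(Q.min(0),Q.max(0),c0)
# hood: z about .11-.125
for nm,X in(("top",Q),):
    print(cv2.minAreaRect(X[:,:2].astype(np.float32)))
    low=X[X[:,2]<.1]; print("low",cv2.minAreaRect(low[:,:2].astype(np.float32)))
# column profile
for u in(225,247,268): print(u,[tuple(P[v,u].round(3)) for v in range(105,228,6)])
# side edges per row
for v in range(112,222,8):
    us=np.where(m[v])[0]; print(v,P[v,us[0]+1].round(3),P[v,us[-1]-1].round(3))
E
```

```text
(246, 135) [0.612 0.233 0.161]
(246, 150) [0.581 0.233 0.176]
(247, 187) [0.529 0.233 0.116]
(248, 212) [0.496 0.233 0.026]
(279, 263) [0.396 0.174 0.021]
(297, 192) [0.53  0.138 0.051]
(192, 213) [0.497 0.345 0.016]
(188, 173) [0.569 0.347 0.058]
(184, 278) [0.37  0.36  0.011]
[0.37072885 0.16804818 0.01200674] [0.67049147 0.29830078 0.95500509] [0.56751198 0.23305082]
((0.5205004811286926, 0.23304668068885803), (0.2996542453765869, 0.13017019629478455), 0.17633725702762604)
low ((0.5411376953125, 0.23359128832817078), (0.12392038851976395, 0.12985752522945404), 0.6657410264015198)
225 [(np.float64(0.727), np.float64(0.28), np.float64(0.0)), (np.float64(0.666), np.float64(0.271), np.float64(0.133)), (np.float64(0.653), np.float64(0.27), np.float64(0.138)), (np.float64(0.639), np.float64(0.27), np.float64(0.145)), (np.float64(0.626), np.float64(0.269), np.float64(0.152)), (np.float64(0.613), np.float64(0.269), np.float64(0.16)), (np.float64(0.6), np.float64(0.268), np.float64(0.168)), (np.float64(0.587), np.float64(0.268), np.float64(0.174)), (np.float64(0.576), np.float64(0.268), np
[... 3120 characters left out ...]
94), np.float64(0.013)), (np.float64(0.473), np.float64(0.194), np.float64(-0.004))]
112 [0.665 0.296 0.131] [0.662 0.171 0.135]
120 [0.646 0.295 0.143] [0.643 0.171 0.146]
128 [0.629 0.296 0.151] [0.626 0.171 0.153]
136 [0.611 0.295 0.162] [0.609 0.17  0.161]
144 [0.594 0.296 0.17 ] [0.591 0.171 0.174]
152 [0.577 0.294 0.182] [0.576 0.17  0.179]
160 [0.579 0.295 0.117] [0.577 0.171 0.118]
168 [0.564 0.295 0.117] [0.562 0.171 0.118]
176 [0.55  0.295 0.117] [0.547 0.172 0.12 ]
184 [0.535 0.295 0.119] [0.533 0.17  0.118]
192 [0.52  0.295 0.119] [0.519 0.17  0.118]
200 [0.506 0.295 0.118] [0.505 0.171 0.114]
208 [0.504 0.296 0.03 ] [0.502 0.17  0.031]
216 [0.49  0.295 0.018] [0.488 0.17  0.015]
```

```bash
cat >> h.py <<'E'
def plan(target,rpy,start=None,rot=None):
    o=get_obs(); p=np.array(o["tcp_pos"] if start is None else start); r=R.from_euler('xyz',o["eef_rot"] if rot is None else rot)
    t=R.from_euler('xyz',rpy)
    d=r.inv().apply(np.array(target)-p); w=(r.inv()*t).as_rotvec()
    print("t",(d/.8).round(4),"r",(w/np.pi).round(4),"rows",np.linalg.norm(d)/.0417,np.degrees(np.linalg.norm(w))/7.16)
E
python3 - <<'E'
from h import *
z=np.load("scene.npz"); P=z["P"]
m=np.zeros((384,512),bool); m[195:246,205:280]=1
Q=P[m]; Q=Q[(Q[:,2]>.008)&(Q[:,2]<.09)&(abs(Q[:,1]-.233)<.063)&(Q[:,0]<.56)&(Q[:,0]>.47)]
s=Q[(abs(Q[:,1]-.233)>.03)]
# robust plane z=ax+by+c
for k in range(15):
    c,*_=np.linalg.lstsq(np.c_[s[:,:2],np.ones(len(s))],s[:,2],rcond=None); r=s[:,2]-np.c_[s[:,:2],np.ones(len(s))]@c
    s=s[abs(r)<max(.003,1.5*r.std())]
print("plane",c,len(s),"yaw",c[1]/c[0],"seat x",(.045-c[1]*.233-c[2])/c[0])
h=(Q[:,2]-Q[:,:2]@c[:2]-c[2])*.766; B=Q[(h>.008)&(h<.035)&(Q[:,2]<.085)&(abs(Q[:,1]-.233)<.03)]
print("button pts",len(B),np.median(B,0),np.percentile(h[(h>.008)&(h<.035)],[10,50,90]))
T=np.load("top.npz")["P"][112:151,215:278].reshape(-1,3); a,b=np.polyfit(T[:,0],T[:,2],1); th=np.arctan(-a)
# upper face passes hinge+.011 n
hx=(.121+.011*np.cos(th)-b)/a-.011*np.sin(th); print("cover",th,"ox from cover",hx-.092)
plan([.59,.233,.25],[np.pi,0,0])
E
```

```text
plane [ 0.84000211  0.00113088 -0.39057899] 938 yaw 0.0013462771709455757 seat x 0.5182314256359728
button pts 115 [0.50726157 0.23496894 0.05775059] [0.00923341 0.01664976 0.01881338]
cover 0.8790036085311584 ox from cover 0.5452325871623364
t [ 0.7928 -0.7121 -0.023 ] r [-0.0005 -0.      0.1222] rows 20.44794391718613 3.0710894701918363
```

step_arm --deltas '[{"tx":0.035,"ty":-0.03,"tz":-0.02,"grip":255},{"tx":0.07,"ty":-0.06,"tz":-0.02,"rz":0.03,"grip":255},{"tx":0.11,"ty":-0.1,"tz":-0.02,"rz":0.06,"grip":255},{"tx":0.15,"ty":-0.13,"tz":-0.02,"rz":0.09,"grip":255},{"tx":0.19,"ty":-0.17,"tz":-0.02,"rz":0.122,"grip":255},{"tx":0.23,"ty":-0.2,"tz":-0.02,"rz":0.122,"grip":255},{"tx":0.27,"ty":-0.24,"tz":-0.02,"rz":0.122,"grip":255},{"tx":0.31,"ty":-0.28,"tz":-0.02,"rz":0.122,"grip":255},{"tx":0.35,"ty":-0.31,"tz":-0.02,"rz":0.122,"grip":255},{"tx":0.39,"ty":-0.35,"tz":-0.02,"rz":0.122,"grip":255}]' --squeeze 40

```text
$.deltas[0]: bad value
```

```bash
python3 - <<'E'
from h import *
o=get_obs();print(o["clock"],o["tcp_pos"],o["eef_rot"],o["wrist_force"],o["gripper_width"])
plan([.59,.233,.235],[np.pi,0,0])
E
```

```text
0.1 [ 0.21520157 -0.53264028  0.23042906] [-3.13997057e+00 -3.63923120e-04  3.83776608e-01] [ 0.00668237 -1.11778557  0.0811381 ] 0.08563317430826733
t [ 0.7928 -0.712  -0.0043] r [-0.0005 -0.      0.1222] rows 20.44285102342284 3.0710894701918363
```

step_arm --deltas '[{"tx":0.79,"ty":-0.71,"tz":-0.01,"rx":0,"ry":0,"rz":0.122,"grip":255},{"tx":0.79,"ty":-0.71,"tz":-0.01,"rx":0,"ry":0,"rz":0.122,"grip":255},{"tx":0.79,"ty":-0.71,"tz":-0.01,"rx":0,"ry":0,"rz":0.122,"grip":255},{"tx":0.79,"ty":-0.71,"tz":-0.01,"rx":0,"ry":0,"rz":0.122,"grip":255},{"tx":0.79,"ty":-0.71,"tz":-0.01,"rx":0,"ry":0,"rz":0.122,"grip":255},{"tx":0.79,"ty":-0.71,"tz":-0.01,"rx":0,"ry":0,"rz":0.122,"grip":255},{"tx":0.79,"ty":-0.71,"tz":-0.01,"rx":0,"ry":0,"rz":0.122,"grip":255},{"tx":0.79,"ty":-0.71,"tz":-0.01,"rx":0,"ry":0,"rz":0.122,"grip":255},{"tx":0.79,"ty":-0.71,"tz":-0.01,"rx":0,"ry":0,"rz":0.122,"grip":255},{"tx":0.79,"ty":-0.71,"tz":-0.01,"rx":0,"ry":0,"rz":0.122,"grip":255}]' --squeeze 40

```text
clock: 0.93
tcp_pos: [0.3986, -0.1568, 0.235]
eef_rot: [-3.142, -0.0, 0.0]
wrist_force: [1.0, -1.4, 0.0]
gripper_width: -0.0001
grasp_force: 0.0
```

```bash
python3 - <<'E'
from h import *
plan([.59,.233,.235],[np.pi,0,0])
E
```

```text
t [ 2.393e-01 -4.872e-01  1.000e-04] r [-0. -0.  0.] rows 10.41351656603658 0.001274794423666423
```

step_arm --deltas '[{"tx":0.235,"ty":-0.48,"tz":0,"rx":0,"ry":0,"rz":0,"grip":255},{"tx":0.235,"ty":-0.48,"tz":0,"rx":0,"ry":0,"rz":0,"grip":255},{"tx":0.235,"ty":-0.48,"tz":0,"rx":0,"ry":0,"rz":0,"grip":255},{"tx":0.235,"ty":-0.48,"tz":0,"rx":0,"ry":0,"rz":0,"grip":255},{"tx":0.235,"ty":-0.48,"tz":0,"rx":0,"ry":0,"rz":0,"grip":255},{"tx":0.235,"ty":-0.48,"tz":0,"rx":0,"ry":0,"rz":0,"grip":255},{"tx":0.235,"ty":-0.48,"tz":0,"rx":0,"ry":0,"rz":0,"grip":255},{"tx":0.235,"ty":-0.48,"tz":0,"rx":0,"ry":0,"rz":0,"grip":255},{"tx":0.235,"ty":-0.48,"tz":0,"rx":0,"ry":0,"rz":0,"grip":255},{"tx":0.235,"ty":-0.48,"tz":0,"rx":0,"ry":0,"rz":0,"grip":255}]'

```text
clock: 1.77
tcp_pos: [0.5815, 0.2176, 0.2345]
eef_rot: [3.141, 0.001, 0.001]
wrist_force: [1.3, -1.3, 1.5]
gripper_width: 0.0004
grasp_force: 0.0
```

```bash
python3 - <<'E'
from h import *
plan([.59,.233,.180],[np.pi,0,0])
g=grab_frame("wrist"); print(g["origin"],g["attitude"],g["vertical_fov"])
cv2.imwrite("pics/w1.png",g["frame"][:,:,::-1])
E
```

```text
t [ 0.0107 -0.0193  0.0682] r [0.0001 0.0003 0.0003] rows 1.374374078377406 0.010552616239543709
[0.66424681 0.21813075 0.37683322] [ 2.81438476e+00  8.61471239e-04 -1.56963665e+00] 65.70646984690485
```

View pics/w1.png

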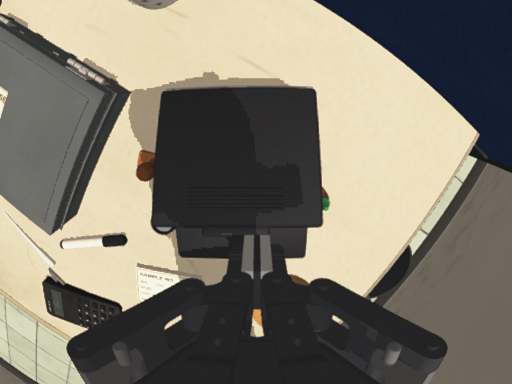

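The wrist view shows the open cover spanning roughly (155–322, 88–228), with the shut fingertips near (257,235), above its front part.

step_arm --deltas '[{"tx":0.01,"ty":-0.015,"tz":0.03,"rx":0,"ry":0,"rz":0,"grip":255},{"tx":0.01,"ty":-0.015,"tz":0.045,"rx":0,"ry":0,"rz":0,"grip":255},{"tx":0.01,"ty":-0.015,"tz":0.055,"rx":0,"ry":0,"rz":0,"grip":255},{"tx":0.01,"ty":-0.015,"tz":0.06,"rx":0,"ry":0,"rz":0,"grip":255},{"tx":0.01,"ty":-0.015,"tz":0.066,"rx":0,"ry":0,"rz":0,"grip":255},{"tx":0.009,"ty":-0.015,"tz":0.072,"rx":0,"ry":0,"rz":0,"grip":255},{"tx":0.008,"ty":-0.015,"tz":0.078,"rx":0,"ry":0,"rz":0,"grip":255},{"tx":0.006,"ty":-0.015,"tz":0.084,"rx":0,"ry":0,"rz":0,"grip":255},{"tx":0.004,"ty":-0.015,"tz":0.09,"rx":0,"ry":0,"rz":0,"grip":255},{"tx":0.002,"ty":-0.015,"tz":0.096,"rx":0,"ry":0,"rz":0,"grip":255}]'

```text
clock: 2.65
tcp_pos: [0.5828, 0.2273, 0.1583]
eef_rot: [-3.142, -0.0, 0.0]
wrist_force: [-0.0, 0.9, 1.4]
gripper_width: -0.0
grasp_force: 0.3
```

step_arm --deltas '[{"tx":-0.001,"ty":-0.001,"tz":0.005,"rx":0,"ry":0,"rz":0,"grip":255},{"tx":-0.003,"ty":-0.002,"tz":0.01,"rx":0,"ry":0,"rz":0,"grip":255},{"tx":-0.004,"ty":-0.003,"tz":0.015,"rx":0,"ry":0,"rz":0,"grip":255},{"tx":-0.005,"ty":-0.004,"tz":0.019,"rx":0,"ry":0,"rz":0,"grip":255},{"tx":-0.006,"ty":-0.005,"tz":0.023,"rx":0,"ry":0,"rz":0,"grip":255},{"tx":-0.007,"ty":-0.005,"tz":0.027,"rx":0,"ry":0,"rz":0,"grip":255},{"tx":-0.008,"ty":-0.005,"tz":0.03,"rx":0,"ry":0,"rz":0,"grip":255},{"tx":-0.008,"ty":-0.005,"tz":0.033,"rx":0,"ry":0,"rz":0,"grip":255},{"tx":-0.008,"ty":-0.005,"tz":0.036,"rx":0,"ry":0,"rz":0,"grip":255},{"tx":-0.008,"ty":-0.005,"tz":0.036,"rx":0,"ry":0,"rz":0,"grip":255}]'

```text
clock: 3.48
tcp_pos: [0.577, 0.2316, 0.1318]
eef_rot: [-3.142, -0.001, 0.001]
wrist_force: [-6.6, -1.7, 13.2]
gripper_width: 0.0003
grasp_force: 6.8
```

step_arm --deltas '[{"tx":0,"ty":0,"tz":0.002,"rx":0,"ry":0,"rz":0,"grip":255},{"tx":0,"ty":0,"tz":0.003,"rx":0,"ry":0,"rz":0,"grip":255},{"tx":0,"ty":0,"tz":0.003,"rx":0,"ry":0,"rz":0,"grip":255},{"tx":0,"ty":0,"tz":-0.02,"rx":0,"ry":0,"rz":0,"grip":255},{"tx":0,"ty":0,"tz":-0.07,"rx":0,"ry":0,"rz":0,"grip":255},{"tx":-0.04,"ty":0,"tz":-0.1,"rx":0,"ry":0,"rz":0,"grip":255},{"tx":-0.09,"ty":0,"tz":-0.12,"rx":0,"ry":0,"rz":0,"grip":255},{"tx":-0.14,"ty":0,"tz":-0.13,"rx":0,"ry":0,"rz":0,"grip":255},{"tx":-0.19,"ty":0,"tz":-0.13,"rx":0,"ry":0,"rz":0,"grip":255},{"tx":-0.24,"ty":0,"tz":-0.13,"rx":0,"ry":0,"rz":0,"grip":255}]'

```text
clock: 4.32
tcp_pos: [0.3829, 0.2315, 0.2337]
eef_rot: [-3.141, -0.001, 0.0]
wrist_force: [-0.1, 0.6, 0.9]
gripper_width: 0.0005
grasp_force: 0.0
```

```bash
python3 - <<'E'
from h import *
g,P=cloud("top"); print([tuple(map(float,P[v,247].round(3))) for v in range(108,170,6)])
a=np.array([-.6428,0,.766]); seat=np.array([.574-.055,.233,.045]); 
T=np.array([[.766,0,.643],[0,-1,0],[.643,0,-.766]]).T; rpy=R.from_matrix(T).as_euler('xyz'); print(rpy)
p=seat+a*(.019+.07); print(p)
plan(p,rpy)
g,P=cloud("scene"); cv2.imwrite("pics/s2.png",cv2.resize(g["frame"][120:260,120:340,::-1],None,fx=3,fy=3))
E
```

```text
[(0.72, 0.233, -0.001), (0.661, 0.231, 0.129), (0.649, 0.231, 0.132), (0.639, 0.231, 0.129), (0.627, 0.231, 0.13), (0.615, 0.231, 0.132), (0.604, 0.232, 0.13), (0.594, 0.232, 0.129), (0.582, 0.232, 0.13), (0.572, 0.232, 0.13), (0.56, 0.232, 0.131)]
[ 3.14159265 -0.69832295  0.        ]
[0.4617908 0.233     0.113174 ]
t [ 0.1102 -0.0016  0.1462] r [-2.000e-04  2.252e-01  1.000e-03] rows 3.512719810626287 5.660652505252206
```

View pics/s2.png

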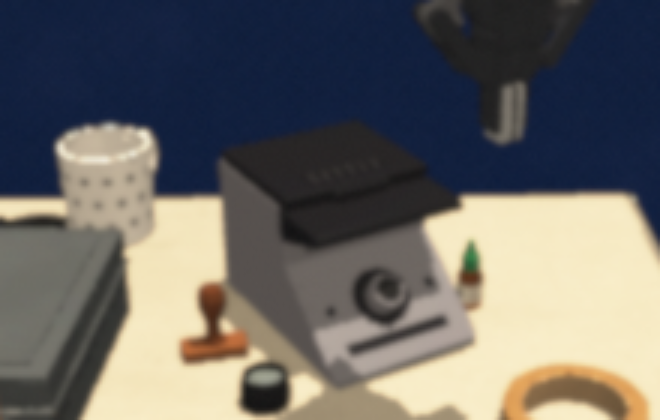

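The enlarged scene view shows the cover shut and level with the hood line, and the button clear at crop (382,293). The bystanders have not moved.

step_arm --deltas '[{"tx":0.01,"ty":-0.0016,"tz":0.02,"rx":0,"ry":0.037,"rz":0,"grip":255},{"tx":0.02,"ty":-0.0016,"tz":0.04,"rx":0,"ry":0.074,"rz":0,"grip":255},{"tx":0.04,"ty":-0.0016,"tz":0.06,"rx":0,"ry":0.111,"rz":0,"grip":255},{"tx":0.06,"ty":-0.0016,"tz":0.08,"rx":0,"ry":0.148,"rz":0,"grip":255},{"tx":0.08,"ty":-0.0016,"tz":0.11,"rx":0,"ry":0.185,"rz":0,"grip":255},{"tx":0.1,"ty":-0.0016,"tz":0.13,"rx":0,"ry":0.222,"rz":0,"grip":255},{"tx":0.11,"ty":-0.0016,"tz":0.146,"rx":0,"ry":0.2222,"rz":0,"grip":255},{"tx":0.11,"ty":-0.0016,"tz":0.146,"rx":0,"ry":0.2222,"rz":0,"grip":255},{"tx":0.11,"ty":-0.0016,"tz":0.146,"rx":0,"ry":0.2222,"rz":0,"grip":255},{"tx":0.11,"ty":-0.0016,"tz":0.146,"rx":0,"ry":0.2222,"rz":0,"grip":255}]'

```text
clock: 5.25
tcp_pos: [0.4735, 0.233, 0.1183]
eef_rot: [-3.141, -0.699, -0.001]
wrist_force: [0.5, -0.0, 0.3]
gripper_width: -0.0002
grasp_force: 0.0
```

```bash
python3 - <<'E'
from h import *
o=get_obs();print(o["clock"],o["wrist_force"])
a=np.array([-.6428,0,.766]); seat=np.array([.519,.233,.045])
plan(seat+a*.030,[np.pi,-.6981,0])
g=grab_frame("wrist"); cv2.imwrite("pics/w3.png",g["frame"][:,:,::-1])
print(get_obs()["wrist_force"]@a)
E
```

```text
5.25 [ 0.52607956 -0.04377944  0.26193657]
t [-0.0154 -0.      0.0692] r [-0.0002 -0.0003 -0.0001] rows 1.36062418095156 0.008790710014686533
-0.1614524479018956
```

View pics/w3.png

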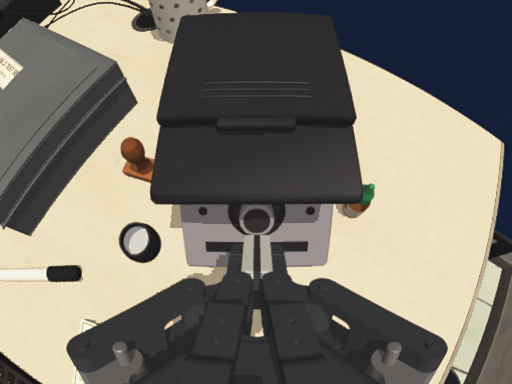

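The wrist view shows the button top at about (257,220), in line sideways with the shut fingers at (257,240), and the hood's edge above it at row 200. The way in along the axis is clear.

step_arm --deltas '[{"tx":-0.0154,"ty":0,"tz":0,"rx":0,"ry":0,"rz":0,"grip":255},{"tx":-0.0154,"ty":0,"tz":0.01,"rx":0,"ry":0,"rz":0,"grip":255},{"tx":-0.0154,"ty":0,"tz":0.025,"rx":0,"ry":0,"rz":0,"grip":255},{"tx":-0.0154,"ty":0,"tz":0.04,"rx":0,"ry":0,"rz":0,"grip":255},{"tx":-0.0154,"ty":0,"tz":0.055,"rx":0,"ry":0,"rz":0,"grip":255},{"tx":-0.0154,"ty":0,"tz":0.065,"rx":0,"ry":0,"rz":0,"grip":255},{"tx":-0.0154,"ty":0,"tz":0.069,"rx":0,"ry":0,"rz":0,"grip":255},{"tx":-0.0154,"ty":0,"tz":0.069,"rx":0,"ry":0,"rz":0,"grip":255},{"tx":-0.0154,"ty":0,"tz":0.069,"rx":0,"ry":0,"rz":0,"grip":255},{"tx":-0.0154,"ty":0,"tz":0.069,"rx":0,"ry":0,"rz":0,"grip":255}]'

```text
clock: 6.13
tcp_pos: [0.4991, 0.2329, 0.0678]
eef_rot: [-3.141, -0.7, -0.0]
wrist_force: [0.8, -0.3, 0.3]
gripper_width: 0.0002
grasp_force: 0.0
```

```bash
cat >> h.py <<'E'
a=np.array([-.6428,0,.766]); seat=np.array([.519,.233,.045])
def st():
    o=get_obs(); p=o["tcp_pos"]-seat
    print("t",round(o["clock"],2),"axial mm",round(1e3*float(p@a),2),"up-slope mm",round(1e3*float(p@np.array([.766,0,.6428])),2),"y",round(1e3*p[1],1),"F",round(float(o["wrist_force"]@a),2),o["wrist_force"].round(2))
E
python3 -c "
from h import *
st()"
```

```text
t 6.13 axial mm 30.28 up-slope mm -0.6 y -0.1 F -0.31 [ 0.78 -0.33  0.25]
```

step_arm --deltas '[{"tx":0,"ty":0,"tz":0.004,"rx":0,"ry":0,"rz":0,"grip":255},{"tx":0,"ty":0,"tz":0.008,"rx":0,"ry":0,"rz":0,"grip":255},{"tx":0,"ty":0,"tz":0.011,"rx":0,"ry":0,"rz":0,"grip":255},{"tx":0,"ty":0,"tz":0.0125,"rx":0,"ry":0,"rz":0,"grip":255},{"tx":0,"ty":0,"tz":0.0125,"rx":0,"ry":0,"rz":0,"grip":255},{"tx":0,"ty":0,"tz":0.0125,"rx":0,"ry":0,"rz":0,"grip":255},{"tx":0,"ty":0,"tz":0.0125,"rx":0,"ry":0,"rz":0,"grip":255},{"tx":0,"ty":0,"tz":0.0125,"rx":0,"ry":0,"rz":0,"grip":255},{"tx":0,"ty":0,"tz":0.0125,"rx":0,"ry":0,"rz":0,"grip":255},{"tx":0,"ty":0,"tz":0.0125,"rx":0,"ry":0,"rz":0,"grip":255}]'

```text
clock: 6.97
tcp_pos: [0.505, 0.2327, 0.059]
eef_rot: [-3.142, -0.698, 0.0]
wrist_force: [-0.1, -1.0, -0.1]
gripper_width: -0.0001
grasp_force: 0.0
```

```bash
python3 -c "
from h import *
st()"
```

```text
t 6.97 axial mm 19.73 up-slope mm -1.68 y -0.3 F -0.02 [-0.06 -1.02 -0.07]
```

Nothing felt yet at 19.7 mm. I'll go 2 mm at a time from here.

step_arm --deltas '[{"tx":0.001,"ty":0,"tz":0.001,"rx":0,"ry":0,"rz":0,"grip":255},{"tx":0.002,"ty":0,"tz":0.0025,"rx":0,"ry":0,"rz":0,"grip":255},{"tx":0.002,"ty":0,"tz":0.0025,"rx":0,"ry":0,"rz":0,"grip":255},{"tx":0.002,"ty":0,"tz":0.0025,"rx":0,"ry":0,"rz":0,"grip":255},{"tx":0.002,"ty":0,"tz":0.0025,"rx":0,"ry":0,"rz":0,"grip":255},{"tx":0.002,"ty":0,"tz":0.0025,"rx":0,"ry":0,"rz":0,"grip":255},{"tx":0.002,"ty":0,"tz":0.0025,"rx":0,"ry":0,"rz":0,"grip":255},{"tx":0.002,"ty":0,"tz":0.0025,"rx":0,"ry":0,"rz":0,"grip":255},{"tx":0.002,"ty":0,"tz":0.0025,"rx":0,"ry":0,"rz":0,"grip":255},{"tx":0.002,"ty":0,"tz":0.0025,"rx":0,"ry":0,"rz":0,"grip":255}]'

```text
clock: 7.8
tcp_pos: [0.5077, 0.2327, 0.0586]
eef_rot: [-3.141, -0.698, 0.0]
wrist_force: [0.8, -0.8, 2.1]
gripper_width: 0.0001
grasp_force: 0.5
```

```bash
python3 -c "
from h import *
st()"
```

```text
t 7.8 axial mm 17.71 up-slope mm 0.08 y -0.3 F 1.06 [ 0.81 -0.78  2.06]
```

step_arm --deltas '[{"tx":0,"ty":0,"tz":0.001,"rx":0,"ry":0,"rz":0,"grip":255},{"tx":0,"ty":0,"tz":0.0025,"rx":0,"ry":0,"rz":0,"grip":255},{"tx":0,"ty":0,"tz":0.0025,"rx":0,"ry":0,"rz":0,"grip":255},{"tx":0,"ty":0,"tz":0.0025,"rx":0,"ry":0,"rz":0,"grip":255},{"tx":0,"ty":0,"tz":0.0025,"rx":0,"ry":0,"rz":0,"grip":255},{"tx":0,"ty":0,"tz":0.0025,"rx":0,"ry":0,"rz":0,"grip":255},{"tx":0,"ty":0,"tz":0.0025,"rx":0,"ry":0,"rz":0,"grip":255},{"tx":0,"ty":0,"tz":0.0025,"rx":0,"ry":0,"rz":0,"grip":255},{"tx":0,"ty":0,"tz":0.0025,"rx":0,"ry":0,"rz":0,"grip":255},{"tx":0,"ty":0,"tz":0.0025,"rx":0,"ry":0,"rz":0,"grip":255}]'

```text
clock: 8.63
tcp_pos: [0.5089, 0.2327, 0.057]
eef_rot: [-3.142, -0.698, 0.001]
wrist_force: [0.3, -0.4, 1.5]
gripper_width: 0.0001
grasp_force: 0.8
```

```bash
python3 -c "
from h import *
st()"
```

```text
t 8.63 axial mm 15.7 up-slope mm -0.07 y -0.3 F 1.01 [ 0.28 -0.42  1.55]
```

step_arm --deltas '[{"tx":0,"ty":0,"tz":0.001,"rx":0,"ry":0,"rz":0,"grip":255},{"tx":0,"ty":0,"tz":0.0018,"rx":0,"ry":0,"rz":0,"grip":255},{"tx":0,"ty":0,"tz":0.0018,"rx":0,"ry":0,"rz":0,"grip":255},{"tx":0,"ty":0,"tz":0.0018,"rx":0,"ry":0,"rz":0,"grip":255},{"tx":0,"ty":0,"tz":0.0018,"rx":0,"ry":0,"rz":0,"grip":255},{"tx":0,"ty":0,"tz":0.0018,"rx":0,"ry":0,"rz":0,"grip":255},{"tx":0,"ty":0,"tz":0.0018,"rx":0,"ry":0,"rz":0,"grip":255},{"tx":0,"ty":0,"tz":0.0018,"rx":0,"ry":0,"rz":0,"grip":255},{"tx":0,"ty":0,"tz":0.0018,"rx":0,"ry":0,"rz":0,"grip":255},{"tx":0,"ty":0,"tz":0.0018,"rx":0,"ry":0,"rz":0,"grip":255}]'

```text
clock: 9.47
tcp_pos: [0.5098, 0.2327, 0.0559]
eef_rot: [-3.141, -0.698, 0.0]
wrist_force: [0.6, 0.2, 2.2]
gripper_width: -0.0003
grasp_force: 1.0
```

```bash
python3 -c "
from h import *
st()"
```

```text
t 9.47 axial mm 14.25 up-slope mm -0.07 y -0.3 F 1.29 [0.6  0.25 2.19]
```

step_arm --deltas '[{"tx":0,"ty":0,"tz":0.001,"rx":0,"ry":0,"rz":0,"grip":255},{"tx":0,"ty":0,"tz":0.0015,"rx":0,"ry":0,"rz":0,"grip":255},{"tx":0,"ty":0,"tz":0.0015,"rx":0,"ry":0,"rz":0,"grip":255},{"tx":0,"ty":0,"tz":0.0015,"rx":0,"ry":0,"rz":0,"grip":255},{"tx":0,"ty":0,"tz":0.0015,"rx":0,"ry":0,"rz":0,"grip":255},{"tx":0,"ty":0,"tz":0.0015,"rx":0,"ry":0,"rz":0,"grip":255},{"tx":0,"ty":0,"tz":0.0015,"rx":0,"ry":0,"rz":0,"grip":255},{"tx":0,"ty":0,"tz":0.0015,"rx":0,"ry":0,"rz":0,"grip":255},{"tx":0,"ty":0,"tz":0.0015,"rx":0,"ry":0,"rz":0,"grip":255},{"tx":0,"ty":0,"tz":0.0015,"rx":0,"ry":0,"rz":0,"grip":255}]'

```text
clock: 10.3
tcp_pos: [0.5106, 0.2327, 0.0549]
eef_rot: [-3.141, -0.698, 0.0]
wrist_force: [-0.4, 0.1, 3.2]
gripper_width: -0.0001
grasp_force: 1.2
```

```bash
python3 -c "
from h import *
st()"
```

```text
t 10.3 axial mm 13.04 up-slope mm -0.08 y -0.3 F 2.7 [-0.39  0.1   3.2 ]
```

step_arm --deltas '[{"tx":0,"ty":0,"tz":0.0006,"rx":0,"ry":0,"rz":0,"grip":255},{"tx":0,"ty":0,"tz":0.0012,"rx":0,"ry":0,"rz":0,"grip":255},{"tx":0,"ty":0,"tz":0.0012,"rx":0,"ry":0,"rz":0,"grip":255},{"tx":0,"ty":0,"tz":0.0012,"rx":0,"ry":0,"rz":0,"grip":255},{"tx":0,"ty":0,"tz":0.0012,"rx":0,"ry":0,"rz":0,"grip":255},{"tx":0,"ty":0,"tz":0.0012,"rx":0,"ry":0,"rz":0,"grip":255},{"tx":0,"ty":0,"tz":0.0012,"rx":0,"ry":0,"rz":0,"grip":255},{"tx":0,"ty":0,"tz":0.0012,"rx":0,"ry":0,"rz":0,"grip":255},{"tx":0,"ty":0,"tz":0.0012,"rx":0,"ry":0,"rz":0,"grip":255},{"tx":0,"ty":0,"tz":0.0012,"rx":0,"ry":0,"rz":0,"grip":255}]'

```text
clock: 11.13
tcp_pos: [0.511, 0.2328, 0.0544]
eef_rot: [3.141, -0.698, 0.001]
wrist_force: [-5.6, 0.1, 9.7]
gripper_width: 0.0002
grasp_force: 5.4
```

```bash
python3 -c "
from h import *
st()"
```

```text
t 11.13 axial mm 12.33 up-slope mm -0.06 y -0.2 F 11.03 [-5.56  0.11  9.74]
```

step_arm --deltas '[{"tx":0,"ty":0,"tz":-0.00015,"rx":0,"ry":0,"rz":0,"grip":255},{"tx":0,"ty":0,"tz":-0.00015,"rx":0,"ry":0,"rz":0,"grip":255},{"tx":0,"ty":0,"tz":-0.00015,"rx":0,"ry":0,"rz":0,"grip":255},{"tx":0,"ty":0,"tz":-0.00015,"rx":0,"ry":0,"rz":0,"grip":255},{"tx":0,"ty":0,"tz":-0.00015,"rx":0,"ry":0,"rz":0,"grip":255},{"tx":0,"ty":0,"tz":-0.00015,"rx":0,"ry":0,"rz":0,"grip":255},{"tx":0,"ty":0,"tz":-0.00015,"rx":0,"ry":0,"rz":0,"grip":255},{"tx":0,"ty":0,"tz":-0.00015,"rx":0,"ry":0,"rz":0,"grip":255},{"tx":0,"ty":0,"tz":-0.00015,"rx":0,"ry":0,"rz":0,"grip":255},{"tx":0,"ty":0,"tz":-0.00015,"rx":0,"ry":0,"rz":0,"grip":255}]'

```text
clock: 11.97
tcp_pos: [0.5109, 0.2327, 0.0545]
eef_rot: [3.141, -0.698, 0.001]
wrist_force: [-6.4, 0.2, 8.2]
gripper_width: -0.0001
grasp_force: 5.4
```

```bash
python3 -c "
from h import *
st()"
```

```text
t 11.97 axial mm 12.45 up-slope mm -0.07 y -0.3 F 10.4 [-6.4   0.16  8.2 ]
```

step_arm --deltas '[{"tx":0,"ty":0,"tz":-0.0002,"rx":0,"ry":0,"rz":0,"grip":255},{"tx":0,"ty":0,"tz":-0.0002,"rx":0,"ry":0,"rz":0,"grip":255},{"tx":0,"ty":0,"tz":-0.0002,"rx":0,"ry":0,"rz":0,"grip":255},{"tx":0,"ty":0,"tz":-0.0002,"rx":0,"ry":0,"rz":0,"grip":255},{"tx":0,"ty":0,"tz":-0.0002,"rx":0,"ry":0,"rz":0,"grip":255},{"tx":0,"ty":0,"tz":-0.0002,"rx":0,"ry":0,"rz":0,"grip":255},{"tx":0,"ty":0,"tz":-0.0002,"rx":0,"ry":0,"rz":0,"grip":255},{"tx":0,"ty":0,"tz":-0.0002,"rx":0,"ry":0,"rz":0,"grip":255},{"tx":0,"ty":0,"tz":-0.0002,"rx":0,"ry":0,"rz":0,"grip":255},{"tx":0,"ty":0,"tz":-0.0002,"rx":0,"ry":0,"rz":0,"grip":255}]'

```text
clock: 12.8
tcp_pos: [0.5109, 0.2327, 0.0546]
eef_rot: [3.141, -0.698, 0.001]
wrist_force: [-4.9, 0.2, 7.9]
gripper_width: -0.0003
grasp_force: 4.7
```

```bash
python3 -c "
from h import *
st()"
```

```text
t 12.8 axial mm 12.56 up-slope mm -0.05 y -0.3 F 9.23 [-4.9   0.22  7.94]
```

step_arm --deltas '[{"tx":0,"ty":0,"tz":-0.0001,"rx":0,"ry":0,"rz":0,"grip":255},{"tx":0,"ty":0,"tz":-0.0001,"rx":0,"ry":0,"rz":0,"grip":255},{"tx":0,"ty":0,"tz":-0.0001,"rx":0,"ry":0,"rz":0,"grip":255},{"tx":0,"ty":0,"tz":-0.0001,"rx":0,"ry":0,"rz":0,"grip":255},{"tx":0,"ty":0,"tz":-0.0001,"rx":0,"ry":0,"rz":0,"grip":255},{"tx":0,"ty":0,"tz":-0.0001,"rx":0,"ry":0,"rz":0,"grip":255},{"tx":0,"ty":0,"tz":-0.0001,"rx":0,"ry":0,"rz":0,"grip":255},{"tx":0,"ty":0,"tz":-0.0001,"rx":0,"ry":0,"rz":0,"grip":255},{"tx":0,"ty":0,"tz":-0.0001,"rx":0,"ry":0,"rz":0,"grip":255},{"tx":0,"ty":0,"tz":-0.0001,"rx":0,"ry":0,"rz":0,"grip":255}]'

```text
clock: 13.63
tcp_pos: [0.5108, 0.2328, 0.0546]
eef_rot: [3.142, -0.698, 0.001]
wrist_force: [-3.4, -0.2, 6.6]
gripper_width: 0.0001
grasp_force: 3.9
```

```bash
python3 -c "
from h import *
st()"
```

```text
t 13.63 axial mm 12.59 up-slope mm -0.08 y -0.2 F 7.28 [-3.42 -0.17  6.63]
```

Held at the halfway stop at 7–9 N. Now pressing fully down.

step_arm --deltas '[{"tx":0,"ty":0,"tz":0.002,"rx":0,"ry":0,"rz":0,"grip":255},{"tx":0,"ty":0,"tz":0.004,"rx":0,"ry":0,"rz":0,"grip":255},{"tx":0,"ty":0,"tz":0.0055,"rx":0,"ry":0,"rz":0,"grip":255},{"tx":0,"ty":0,"tz":0.0065,"rx":0,"ry":0,"rz":0,"grip":255},{"tx":0,"ty":0,"tz":0.007,"rx":0,"ry":0,"rz":0,"grip":255},{"tx":0,"ty":0,"tz":0.0073,"rx":0,"ry":0,"rz":0,"grip":255},{"tx":0,"ty":0,"tz":0.0073,"rx":0,"ry":0,"rz":0,"grip":255},{"tx":0,"ty":0,"tz":0.0073,"rx":0,"ry":0,"rz":0,"grip":255},{"tx":0,"ty":0,"tz":0.0073,"rx":0,"ry":0,"rz":0,"grip":255},{"tx":0,"ty":0,"tz":0.0073,"rx":0,"ry":0,"rz":0,"grip":255}]'

```text
clock: 14.47
tcp_pos: [0.5143, 0.2328, 0.0506]
eef_rot: [3.141, -0.699, 0.001]
wrist_force: [-14.7, -1.4, 17.8]
gripper_width: -0.0001
grasp_force: 11.4
```

```bash
python3 -c "
from h import *
st()"
```

```text
t 14.47 axial mm 7.25 up-slope mm -0.0 y -0.2 F 23.05 [-14.67  -1.38  17.78]
```

23 N at 5.3 mm past the stop, so it is on its hard end. Backing out along the axis.

step_arm --deltas '[{"tx":0,"ty":0,"tz":-0.01,"rx":0,"ry":0,"rz":0,"grip":255},{"tx":0,"ty":0,"tz":-0.03,"rx":0,"ry":0,"rz":0,"grip":255},{"tx":0,"ty":0,"tz":-0.06,"rx":0,"ry":0,"rz":0,"grip":255},{"tx":0,"ty":0,"tz":-0.09,"rx":0,"ry":0,"rz":0,"grip":255},{"tx":0,"ty":0,"tz":-0.12,"rx":0,"ry":0,"rz":0,"grip":255},{"tx":0,"ty":0,"tz":-0.14,"rx":0,"ry":0,"rz":0,"grip":255},{"tx":0,"ty":0,"tz":-0.15,"rx":0,"ry":0,"rz":0,"grip":255},{"tx":0,"ty":0,"tz":-0.15,"rx":0,"ry":0,"rz":0,"grip":255},{"tx":0,"ty":0,"tz":-0.15,"rx":0,"ry":0,"rz":0,"grip":255},{"tx":0,"ty":0,"tz":-0.15,"rx":0,"ry":0,"rz":0,"grip":255}]'

```text
clock: 15.3
tcp_pos: [0.4372, 0.2323, 0.1408]
eef_rot: [3.141, -0.696, 0.001]
wrist_force: [1.1, -0.8, -1.3]
gripper_width: 0.0001
grasp_force: 0.0
```

```bash
python3 - <<'E'
from h import *
st()
g,P=cloud("top"); print([tuple(map(float,P[v,247].round(3))) for v in range(114,160,12)])
g=grab_frame("scene"); cv2.imwrite("pics/s4.png",g["frame"][:,:,::-1])
E
```

```text
t 15.3 axial mm 125.96 up-slope mm -1.12 y -0.7 F -1.69 [ 1.1  -0.77 -1.28]
[(0.662, 0.231, 0.127), (0.639, 0.231, 0.128), (0.615, 0.231, 0.131), (0.593, 0.232, 0.13)]
```

View pics/s4.png

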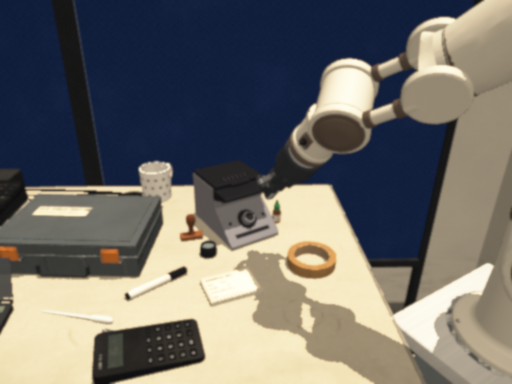

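The cover is shut, the button at (247,217) is back up, the bystanders are where they stood, and the arm is clear of everything.

```bash
python3 -c "
from h import *
print(job_done())"
```

```text
the job is handed in; nothing more can be done
None
```

I snapped the roll cover shut, held the button at its halfway stop for over a second, pressed it fully down and let it come back up. I then handed the job in at about 15 s; the final images showed the bystanders unmoved, and the hand-in returned no verdict.

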